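Turn the drying tree to its stop and hang the tamper on the free branch

TASK

Turn the little drying tree by its empty branch until it presses firmly against its stop, with that branch facing the front. Then thread the hole in the wooden tamper's head over the branch, push the stiff rubber ring along with it until the ring is pressed firmly home, and let go so that the tamper hangs there. Press firmly each time (10 N or a little more, for a moment) but never force the tree beyond 25 N, and leave the bowl, pestle and herb mill where they stand.

Things in the scene. Friction and masses are not known exactly. Their poses are not given: they have to be found in the camera images.
- stand: Fixed round steel foot of the drying tree, 150 mm across, 12 mm high at the rim; origin on the table at the tree's vertical turning axis. At the stop the empty branch points along the stand's -x axis, roughly at the robot. An upright stop peg (46 mm high, 45 mm from the axis) catches a lug below the empty branch. Nothing on the tree may be pressed harder than 25 N.
- hub (a point): Point on the tree's turning axis at branch height, 200 mm up. Post 18 mm thick, hub 32 mm across, top 220 mm up. Three level steel branches, 10 mm thick, 120 degrees apart; two carry green silicone lids (110 mm discs, 58 to 67 mm from the axis, part of the tree). Turns stiffly (0.35 N m friction, 4 N at 90 mm out), stays put, hard stop.
- branch_tip (a point): Centre of the 14 mm ball end of the empty branch, 110 mm from the axis, 200 mm up. Its x points along the branch to the post, z up. Starts 50 to 100 degrees anticlockwise (from above) of the stop, on the robot's right; pull it clockwise, tip coming towards the robot, until the stop is felt: force over 10 N for 0.3 s. Poses cannot tell pressed from nearly there.
- branch_home (a point): Point on the empty branch's centre line, 47 mm from the axis: the middle of the tamper's head lies here with the rubber ring home; axes as branch_tip. The ring (black, 34 mm across, 10 mm thick) starts with its outer face 58 to 70 mm from the axis, not measured, slides inwards against about 5 N, and stops hard at a shoulder, outer face then 40 mm from the axis.
- tamper_eye (a point): Centre of the 24 mm hole in the wooden tamper's flat head. Head 14 mm thick (x, the hole's axis), 46 mm wide (y), 50 mm tall (z); grip it from above across the width, the hole stays free. Tamper stands upright, 130 mm tall, hole 105 mm above the underside, foot 44 mm across, shank 24 mm, 110 to 220 g. Let go on the branch, it sinks 7 mm and hangs.
- bowl: Glass bowl, 140 mm across and 65 mm high, to the left; origin at the centre of its underside. Bystander.
- pestle: Granite pestle standing upright, 42 mm thick, 135 mm tall, no hole; origin at the centre of its underside. Bystander.
- mill: Small white plastic herb mill, 52 mm across, 82 mm tall; origin at the centre of its underside. Bystander.
There are look-alikes about, which are no part of the job. What is shaped like the part that bears tamper_eye but green is not meant.

How it is judged:
By the outcome, as a careful person would: the job done as asked, in the order asked, and still so for the second after the job is handed in, with the robot touching nothing.
It also fails if it takes over 72 s, if anything falls off the work surface, if the arm or the gripper's body presses on something with over 40 N, if the wrist force passes 120 N, or if a joint passes its speed limit or range.

ROBOT

A 7-joint arm with a two-finger parallel gripper is mounted at the origin on the work surface. World frame = base frame: x ahead of the robot, y to its left, z up, the work surface at z = 0. Lengths are in mm, angles in degrees, forces in N, time in s.
With the tool pointing down it reaches from about 425 to 925 mm from the base axis. Payload 6.8 kg.
Tool frame: the origin (TCP) lies between the finger pads; the fingertips stand 11 mm ahead of it and the grasp point (between the pads) lies 8 mm behind it; z points along the fingers, x is the direction in which the jaws open and shut, and the axes are right-handed (so a half turn about z gives the same grasp; the last joint's range is limited). The gripper opens to 85 mm and grips with 20 to 120 N. Pads are 22 mm wide; open, the fingers measure 114 mm over their backs; the gripper's body (76 mm by 85 mm) begins 54 mm behind the grasp point. The pads swing forward as they close: fully open they stand 13 mm farther back than shut.
Start: joints at [61.358, 27.33, 1.283, 89.118, -0.659, 63.558, -4.761], TCP at [257.761, -623.864, 242.308] pointing down, gripper open.
Joint ranges: [-169.35, 169.35], [-19.33, 120.38], [-80.79, 83.38], [13.8, 139.57], [-78.32, 258.32], [9.67, 109.79], [-169.56, 169.56]. Speed limits (degrees/s): [136.94, 136.94, 180, 180, 180, 180, 180].

INTERFACE

Orientations are given as [roll, pitch, yaw] about the fixed x, y, z axes, in that order (R = Rz(yaw) Ry(pitch) Rx(roll)).
In Python, from rig import state, grab_frame, camera_model, close_job gives the robot as it stands. The module is installed in compiled form; this text tells all that it offers.
- The arm moves only by the tool carry_out, never from a script. Its argument "plan" is text: rows parted by semicolons, each of 5 numbers parted by spaces: the finger opening in m, from 0 to 0.0854, then the shift along the tool's x, y, z in m, then the turn about the tool's z in rad. In form: jaw dx dy dz yaw; .... A call has 1 to 20 rows; each row is the pose to reach, as a shift and turn from the pose commanded when the call began, along the tool's axes at that moment; what a row does not reach only later rows make up. A row lasts 1/12 s, in which the tool goes at most 41.7 mm and 7.16 degrees, less where a joint would pass 70% of its speed; a pose out of reach is approached as far as the arm can. A call with a gripper value outside its range is refused whole. The fingers move at their own pace and stop on an object; "force" is the grip in N (left out, the last holds). Time passes only in rows, so rows that repeat a pose let the fingers close. It gives the time, the measured TCP pose, the force and the opening at its end, in the units of the state.
- state(): the state, without advancing time (a new reading comes with each control period).
- grab_frame(name): name is "side" or "top"; returns the picture (400x640x3 uint8, red, green, blue); there is no depth.
- camera_model(name): a dict with "fovy" (degrees; the focal length in pixels is half the picture's height over the tangent of half this angle, whatever the lens; pixels are square), "cx", "cy" (the principal point, pixels), "dist" ([k1, k2, p1, p2, k3] as OpenCV has them; the pictures are not rectified), "R" (3x3) and "t" (3): a world point X has camera coordinates R X + t. Camera axes: x right, y down, z forward; pixel columns grow to the right and rows downward; lengths in mm; the calibration is good to about 2 mm. A picture is of the moment at which its call begins. camera_model takes no time and is no camera call.
- close_job(): hands the job in, once; it reports no verdict.
The state is a dict: "t": time; "joint_positions": joint angles; "dq": joint speeds; "tau": joint torques, N m; "ee_pos": TCP position; "ee_rot": TCP orientation; "wrist_force": force on the tool from outside, world axes, zero at the start; "torque": the same for the moment, N m; "finger_gap": finger opening in mm.
Only numpy, scipy, OpenCV 4.12 (cv2) and the standard library are available. Lean on these libraries where they do the work, as an engineer would, in place of code of your own. Each camera call takes 0.05 s, during which the arm holds its last target.

## Working session

There is one attempt and no reset: what is moved stays moved. The work goes in short steps, Python scripts to look and compute and a tool call to move; the robot and the scene stay as the last step left them, time stands still between calls to the robot, and variables do not carry over. Pictures are saved under pics/ and viewed, and the job is handed in when it is done.

Besides the shell and the picture viewer there is one more tool, called after "Call:" as name(argument=value, ...) on one line, values as JSON. carry_out: Moves the arm, as the interface text tells. Its arguments: {"type":"object","properties":{"plan":{"type":"string"},"force":{"type":"number"}},"required":["plan"]}

```bash
mkdir -p pics
python3 - <<'E'
from rig import state, grab_frame, camera_model
import cv2
for n in ("side","top"):
    f=grab_frame(n); cv2.imwrite(f"pics/{n}0.png",cv2.cvtColor(f,cv2.COLOR_RGB2BGR))
    print(n,camera_model(n))
print(state())
E
```

```text
side {'fovy': 48.90409171487852, 'cx': 320.8625170742868, 'cy': 201.80838626078187, 'dist': array([-0.01227966,  0.        ,  0.        ,  0.        ,  0.        ]), 'R': array([[-0.73201822, -0.68114091, -0.01401377],
       [-0.53426234,  0.5866894 , -0.60857152],
       [ 0.42274469, -0.43799841, -0.79337527]]), 't': array([ 383.81161739,  419.26248097, 1124.35131048])}
top {'fovy': 45.393662289156474, 'cx': 317.0789197473384, 'cy': 200.63141907400987, 'dist': array([-0.09503175,  0.        ,  0.        ,  0.        ,  0.        ]), 'R': array([[ 0.02062155, -0.99958436,  0.020146  ],
       [-0.98549725, -0.02371738, -0.16802573],
       [ 0.16843371, -0.01638888, -0.98557673]]), 't': array([ -79.07316152,  608.69574262, 1525.29032912])}
{'t': 0.1, 'joint_positions': array([61.3583543 , 27.3725811 ,  1.28037028, 89.17097934, -0.65748423,
       63.55773893, -4.76211116]), 'dq': array([-0.04877748, -0.02763579,  0.05773314, -0.23635946,  0.06504681,
       -0.08292726, -0.04026065]), 'tau': array([ 3.87784035e-03, -5.97764432e+01,  1.61337174e+00, -2.81955725e+01,
        1.28245240e-02,  5.02787414e-03, -1.44365448e-06]), 'ee_pos': array([ 257.53677962, -623.39622192,  241.41748116]), 'ee_rot': array([ 1.79991776e+02,  9.35884416e-02, -6.75512770e+01]), 'wrist_force': array([ 0.14838887,  0.12931344, -0.86232325]), 'torque': array([-0.00106344, -0.00723591, -0.02810052]), 'finger_gap': 85.31996829934634}
```

View pics/side0.png

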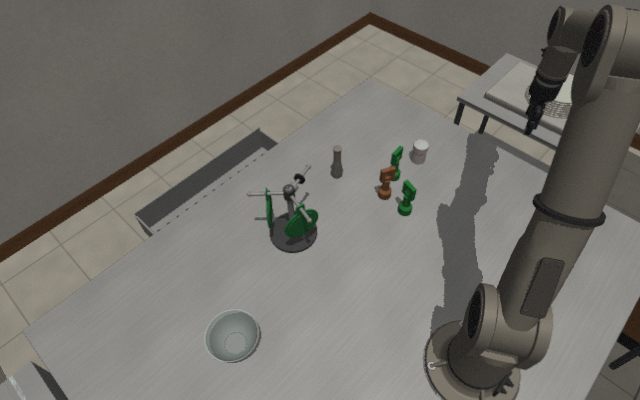

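View pics/top0.png

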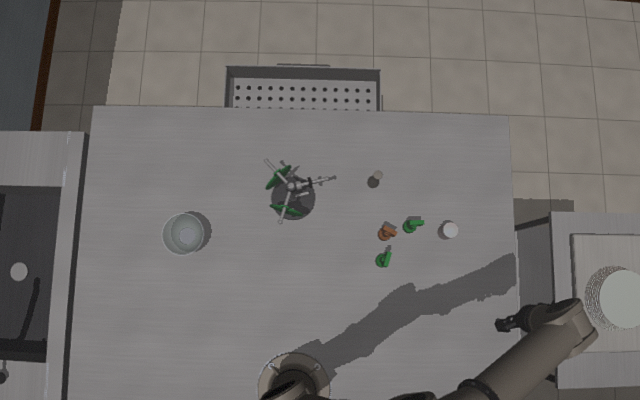

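The side view shows the tree at (293,230), with its empty branch and black ring pointing to (308,167). Candidates for the tamper are brown (386,182), green (397,162) and green (407,197), plus the granite pestle at (337,160), which has no hole. I choose the brown one and check it in crops.

Run:
```python
import cv2
s=cv2.imread("pics/side0.png");t=cv2.imread("pics/top0.png")
def crop(im,x0,y0,w,h,k,n): cv2.imwrite("pics/"+n,cv2.resize(im[y0:y0+h,x0:x0+w],None,fx=k,fy=k,interpolation=cv2.INTER_CUBIC))
crop(s,235,150,110,110,5,"c_s_tree.png");crop(s,365,135,70,85,7,"c_s_tam.png")
crop(t,250,145,100,80,7,"c_t_tree.png");crop(t,360,165,110,110,5,"c_t_tam.png")
```

```text
(no output)
```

View pics/c_s_tree.png

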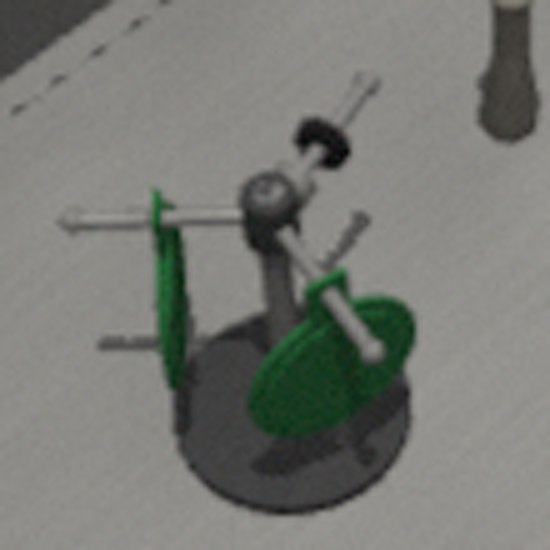

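View pics/c_s_tam.png

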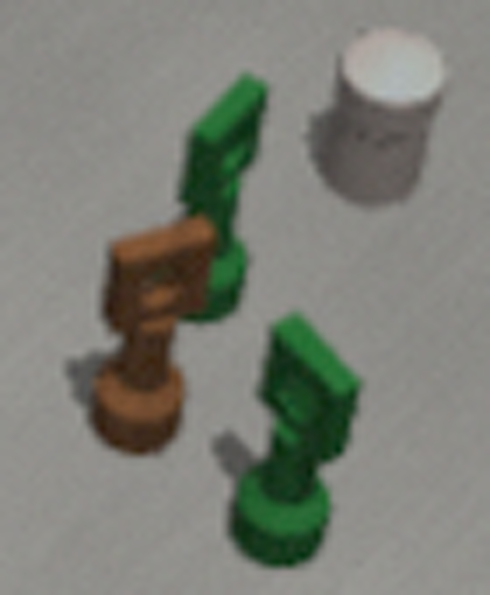

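View pics/c_t_tree.png

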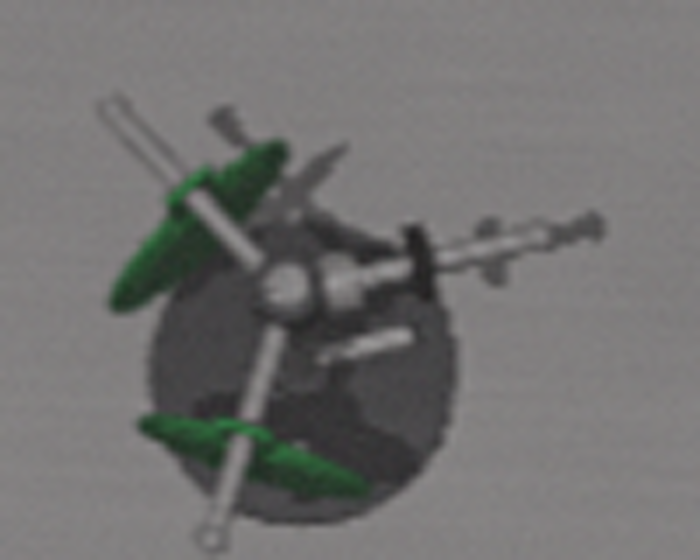

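View pics/c_t_tam.png

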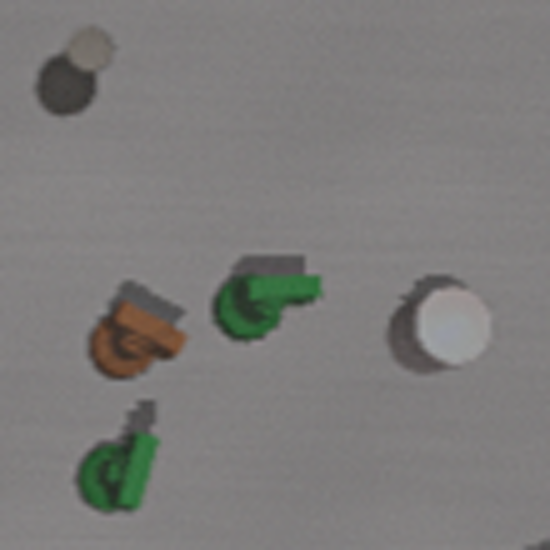

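The crops confirm it: the brown tamper has a holed head and its two green copies are not meant. The empty branch carries the black ring, with its tip at about side (309,166.5) and top (328.5,178.5). Next I triangulate.

```bash
cat > h.py <<'E'
import numpy as np, cv2
from rig import camera_model
from scipy.optimize import least_squares
def K(n):
    m=camera_model(n); f=200/np.tan(np.radians(m["fovy"]/2))
    return np.array([[f,0,m["cx"]],[0,f,m["cy"]],[0,0,1.]]),np.array(m["dist"]),np.array(m["R"]),np.array(m["t"])
def ray(n,p):
    k,d,R,t=K(n); u=cv2.undistortPoints(np.array([[p]],float),k,d)[0,0]
    return -R.T@t, R.T@np.array([u[0],u[1],1])
def atz(n,p,z):
    c,v=ray(n,p); return c+v*(z-c[2])/v[2]
def tri(ps,pt):
    c1,v1=ray("side",ps);c2,v2=ray("top",pt)
    s=np.linalg.lstsq(np.c_[v1,-v2],c2-c1,rcond=None)[0]
    a,b=c1+s[0]*v1,c2+s[1]*v2
    return (a+b)/2,np.linalg.norm(a-b)
def proj(n,X):
    k,d,R,t=K(n); return cv2.projectPoints(np.atleast_2d(np.array(X,float)),cv2.Rodrigues(R)[0],t,k,d)[0][:,0]
E
cat > m.py <<'E'
from h import *
S=lambda x,y:(235+x/5-.4,150+y/5-.4); T=lambda x,y:(250+x/7-.4,145+y/7-.4)
S2=lambda x,y:(365+x/7-.4,135+y/7-.4); T2=lambda x,y:(360+x/5-.4,165+y/5-.4)
np.set_printoptions(precision=1,suppress=True)
for nm,a,b,z in [("hubtop",S(268,190),T(287,281),220),("tip",S(370,82),T(548,235),200),("lid1",S(70,220),T(112,108),200),("lid2",S(373,348),T(210,538),200),
 ("ring",S(324,143),T(420,262),200)]:
    print(nm,tri(a,b),atz("side",a,z),atz("top",b,z))
print("stand rim ctr", atz("side",S(292,405),12),atz("top",T(305,370),12))
print("tam head top", tri(S2(162,240),T2(150,329)),atz("side",S2(162,240),130),atz("top",T2(150,329),130))
for c in [(112,246),(206,222)]: print(atz("side",S2(*c),130))
for c in [(117,306),(185,338)]: print(atz("top",T2(*c),130))
print("tam foot", atz("side",S2(138,425),10),atz("top",T2(120,348),10))
print("pestle",atz("top",T2(65,85),2),"mill",atz("top",T2(453,327),82),"green near",atz("top",T2(262,290),130),atz("top",T2(140,470),130))
E
python3 m.py
```

```text
hubtop (array([627.7,  16.6, 218.2]), np.float64(0.37406422831956876)) [626.3  17.5 220. ] [627.4  16.6 220. ]
tip (array([656.2, -94. , 194.5]), np.float64(1.3180837811497317)) [653.2 -90.2 200. ] [654.5 -94.1 200. ]
lid1 (array([706.4,  95.6, 198.5]), np.float64(0.08763800542471835)) [705.3  96.2 200. ] [706.   95.5 200. ]
lid2 (array([519.5,  46.5, 202.1]), np.float64(0.2319068744833318)) [520.5  45.4 200. ] [519.9  46.7 200. ]
ring (array([641.3, -39.5, 198.6]), np.float64(0.514560240919746)) [640.2 -38.9 200. ] [641.2 -39.4 200. ]
stand rim ctr [624.6  19.5  12. ] [626.2  15.   12. ]
tam head top (array([ 509.1, -292.3,  128.1]), np.float64(1.315756275015234)) [ 508.8 -290.5  130. ] [ 508.3 -292.3  130. ]
[ 523.  -272.8  130. ]
[ 500.9 -312.1  130. ]
[ 522.3 -271.6  130. ]
[ 503.1 -314.3  130. ]
tam foot [ 501.8 -283.8   10. ] [ 508.3 -292.4   10. ]
pestle [ 690. -256.    2.] mill [ 518.9 -499.    82. ] green near [ 534.3 -363.2  130. ] [ 420.6 -285.8  130. ]
```

The points agree with the description. The axis is at (627,17), the empty branch points at -75°, the ring is 58 mm out, and the tamper head is at (508.5,-292) with a yaw of about 29°. Next I plan the poke behind the branch.

```bash
cat >> h.py <<'E'
from rig import state
def rel(target,yaw,base=None,byaw=None):
    s=state(); p=np.array(s["ee_pos"]) if base is None else np.array(base); y=s["ee_rot"][2] if byaw is None else byaw
    c,sn=np.cos(np.radians(y)),np.sin(np.radians(y))
    R=np.array([[c,sn,0],[sn,-c,0],[0,0,-1]])
    d=R.T@(np.array(target)-p)
    # tool z down: positive yaw about tool z = negative world yaw
    return np.round(np.r_[d/1000, np.radians((y-yaw+180)%360-180)],4)
E
python3 - <<'E'
from h import *
print(rel([684,-59,265],14.7))
E
```

```text
[-0.3588 -0.6097 -0.0236 -1.4356]
```

Call:
carry_out(plan="0 -0.359 -0.610 -0.024 -1.436;0 -0.359 -0.610 -0.024 -1.436;0 -0.359 -0.610 -0.024 -1.436;0 -0.359 -0.610 -0.024 -1.436;0 -0.359 -0.610 -0.024 -1.436;0 -0.359 -0.610 -0.024 -1.436;0 -0.359 -0.610 -0.024 -1.436;0 -0.359 -0.610 -0.024 -1.436;0 -0.359 -0.610 -0.024 -1.436;0 -0.359 -0.610 -0.024 -1.436;0 -0.359 -0.610 -0.024 -1.436;0 -0.359 -0.610 -0.024 -1.436;0 -0.359 -0.610 -0.024 -1.436;0 -0.359 -0.610 -0.024 -1.436;0 -0.359 -0.610 -0.024 -1.436;0 -0.359 -0.610 -0.024 -1.436;0 -0.359 -0.610 -0.024 -1.436;0 -0.359 -0.610 -0.024 -1.436;0 -0.359 -0.610 -0.024 -1.436;0 -0.359 -0.610 -0.024 -1.436", force=40)

```text
t: 1.77
ee_pos: [684.1, -59.5, 265.5]
ee_rot: [180.0, 0.1, 14.7]
wrist_force: [-0.2, -0.2, -0.1]
finger_gap: 0.0
```

Run:
```python
from h import *
s=state();print(s["t"],s["ee_pos"],s["ee_rot"],s["joint_positions"],s["wrist_force"],s["finger_gap"])
print(rel([684,-59,265],14.7),rel([684,-59,197],14.7))
```

```text
1.7667 [684.06475319 -59.49198883 265.49396781] [1.79986989e+02 9.13765276e-02 1.47414136e+01] [ 17.32575143  29.76348809 -26.02099177  84.30659396  13.50763575
  69.12616952   4.18875203] [-0.19800161 -0.22708031 -0.06343783] 0.04061307784084645
[ 0.0001 -0.0005  0.0005  0.0007] [ 0.0001 -0.0005  0.0685  0.0007]
```

Call:
carry_out(plan="0 0 0 0.035 0;0 0 0 0.068 0;0 0 0 0.068 0;0 0 0 0.068 0")

```text
t: 2.1
ee_pos: [682.6, -61.4, 196.8]
ee_rot: [-180.0, 0.3, 14.6]
wrist_force: [-0.3, 0.9, 0.5]
finger_gap: 0.2
```

Run:
```python
from h import *
from rig import grab_frame
s=state();print(s["t"],s["ee_pos"],s["ee_rot"],s["wrist_force"])
a=grab_frame("side")[100:230,240:400,::-1];b=grab_frame("top")[120:240,230:390,::-1]
im=np.vstack([cv2.resize(a,None,fx=4,fy=4,interpolation=2)[:300*2],]);cv2.imwrite("pics/a1.png",im)
cv2.imwrite("pics/b1.png",cv2.resize(b,None,fx=4,fy=4,interpolation=2))
```

```text
2.1 [682.59458121 -61.43650121 196.81668501] [-179.98206874    0.26973016   14.58499189] [-0.31801321  0.8944227   0.47128499]
```

View pics/a1.png

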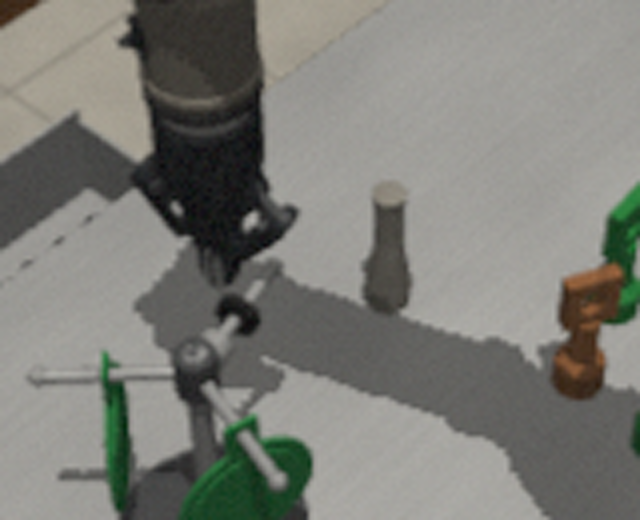

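View pics/b1.png

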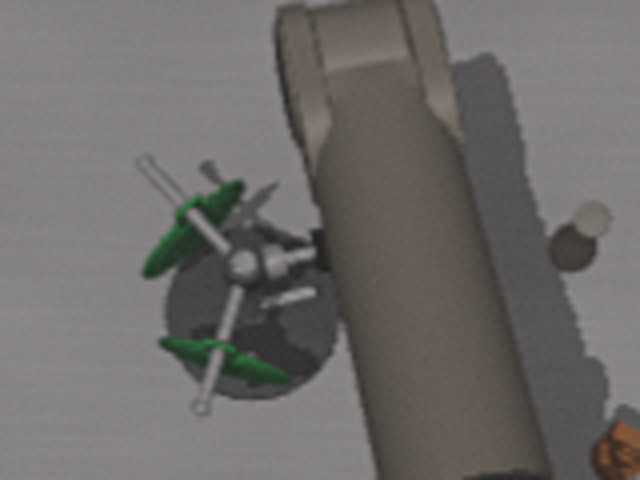

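The fingers stand just behind the bare part of the branch: in the side crop the fingertips are at (218,275), the ring at (238,313) and the tip at (275,270). Next come the arc rows.

```bash
cat >> h.py <<'E'
AX=np.array([627.,16.8])
def arc(th,off,r=88,z=197.):
    t=np.radians(th); u=np.array([np.cos(t),np.sin(t)]); n=np.array([-u[1],u[0]])
    return np.r_[AX+r*u+off*n,z], th+90
def fwd(base,byaw,row):
    c,sn=np.cos(np.radians(byaw)),np.sin(np.radians(byaw))
    R=np.array([[c,sn,0],[sn,-c,0],[0,0,-1]])
    return np.array(base)+R@np.array(row[:3])*1000, byaw-np.degrees(row[3])
E
python3 - <<'E'
from h import *
b,y=fwd([257.761,-623.864,242.308],-67.551,[-.359,-.610,-.024,-1.436]);b,y=fwd(b,y,[0,0,.068,0]);print(b,y)
for off,th in [(30,-75.3),(25,-75.3),(21,-75.3)]+[(20,-75.3-3*k) for k in range(1,15)]:
    t,yy=arc(th,off); print(th,"0 %.3f %.3f %.3f %.3f"%tuple(rel(t,yy,b,y)))
E
```

```text
[684.44700793 -59.13393118 198.308     ] 14.725739380786209
-75.3 0 -0.006 -0.000 0.001 0.000
-75.3 0 -0.011 -0.000 0.001 0.000
-75.3 0 -0.015 -0.000 0.001 0.000
-78.3 0 -0.021 0.001 0.001 0.053
-81.3 0 -0.026 0.002 0.001 0.105
-84.3 0 -0.030 0.002 0.001 0.158
-87.3 0 -0.035 0.002 0.001 0.210
-90.3 0 -0.040 0.002 0.001 0.262
-93.3 0 -0.044 0.002 0.001 0.315
-96.3 0 -0.049 0.001 0.001 0.367
-99.3 0 -0.054 0.001 0.001 0.419
-102.3 0 -0.058 -0.001 0.001 0.472
-105.3 0 -0.063 -0.002 0.001 0.524
-108.3 0 -0.068 -0.003 0.001 0.576
-111.3 0 -0.072 -0.005 0.001 0.629
-114.3 0 -0.076 -0.007 0.001 0.681
-117.3 0 -0.080 -0.009 0.001 0.734
```

Call:
carry_out(plan="0 -0.006 0 0.001 0;0 -0.011 0 0.001 0;0 -0.015 0 0.001 0;0 -0.021 0.001 0.001 0.053;0 -0.026 0.002 0.001 0.105;0 -0.030 0.002 0.001 0.158;0 -0.035 0.002 0.001 0.210;0 -0.040 0.002 0.001 0.262;0 -0.044 0.002 0.001 0.315;0 -0.049 0.001 0.001 0.367;0 -0.054 0.001 0.001 0.419;0 -0.058 -0.001 0.001 0.472;0 -0.063 -0.002 0.001 0.524")

```text
t: 3.28
ee_pos: [624.1, -74.0, 198.6]
ee_rot: [-180.0, -0.3, -15.5]
wrist_force: [3.5, -0.2, -1.2]
finger_gap: 0.4
```

Run:
```python
from h import *
b,y=[684.447,-59.134,198.308],14.726
b,y=fwd(b,y,[-.063,-.002,.001,.524]);print(b,y)
s=state();print(s["t"],s["ee_pos"],s["ee_rot"],s["wrist_force"],s["joint_positions"])
for th in [-105.3-2*k for k in range(1,9)]:
    t,yy=arc(th,20); print(th,"0 %.4f %.4f %.3f %.3f"%tuple(rel(t,yy,b,y)))
```

```text
[623.00799871 -73.21409659 197.308     ] -15.296988464855138
3.2833 [624.10866845 -73.96665666 198.63377688] [-179.98274136   -0.25263045  -15.47379581] [ 3.49364804 -0.16504826 -1.16227259] [ 15.62687287  26.60249768 -19.59980336  97.40961539  10.32923875
  57.50911633 -23.06157012]
-107.3 0 -0.0030 0.0008 0.000 0.035
-109.3 0 -0.0061 0.0013 0.000 0.070
-111.3 0 -0.0092 0.0017 0.000 0.105
-113.3 0 -0.0123 0.0020 0.000 0.140
-115.3 0 -0.0155 0.0023 0.000 0.175
-117.3 0 -0.0186 0.0024 0.000 0.209
-119.3 0 -0.0218 0.0023 0.000 0.244
-121.3 0 -0.0249 0.0022 0.000 0.279
```

Call:
carry_out(plan="0 -0.0030 0.0008 0 0.035;0 -0.0061 0.0013 0 0.070;0 -0.0092 0.0017 0 0.105;0 -0.0123 0.0020 0 0.140;0 -0.0155 0.0023 0 0.175;0 -0.0186 0.0024 0 0.209;0 -0.0218 0.0023 0 0.244;0 -0.0249 0.0022 0 0.279")

```text
t: 3.95
ee_pos: [599.3, -70.1, 198.6]
ee_rot: [-180.0, -0.2, -31.4]
wrist_force: [2.6, -2.6, 0.6]
finger_gap: 0.0
```

Run:
```python
from h import *
from rig import grab_frame
b,y=[623.008,-73.214,197.308],-15.297
b,y=fwd(b,y,[-.0249,.0022,0,.279]);print(b,y)
s=state();print(s["t"],s["ee_pos"],s["ee_rot"],s["wrist_force"])
for th in [-121.3-1.5*k for k in range(1,5)]:
    t,yy=arc(th,20); print(th,"0 %.4f %.4f %.3f %.3f"%tuple(rel(t,yy,b,y)))
a=grab_frame("side")[120:270,230:390,::-1];b=grab_frame("top")[120:240,230:390,::-1]
cv2.imwrite("pics/a2.png",cv2.resize(a,None,fx=4,fy=4,interpolation=2))
cv2.imwrite("pics/b2.png",cv2.resize(b,None,fx=4,fy=4,interpolation=2))
```

```text
[598.40976669 -68.76687533 197.308     ] -31.282522484149972
3.95 [599.25906069 -70.10443973 198.59146863] [-179.96185105   -0.2269001   -31.43831037] [ 2.60459845 -2.64242007  0.57747439]
-122.8 0 -0.0023 0.0005 0.000 0.026
-124.3 0 -0.0047 0.0010 0.000 0.053
-125.8 0 -0.0070 0.0013 0.000 0.079
-127.3 0 -0.0093 0.0016 0.000 0.105
```

View pics/a2.png

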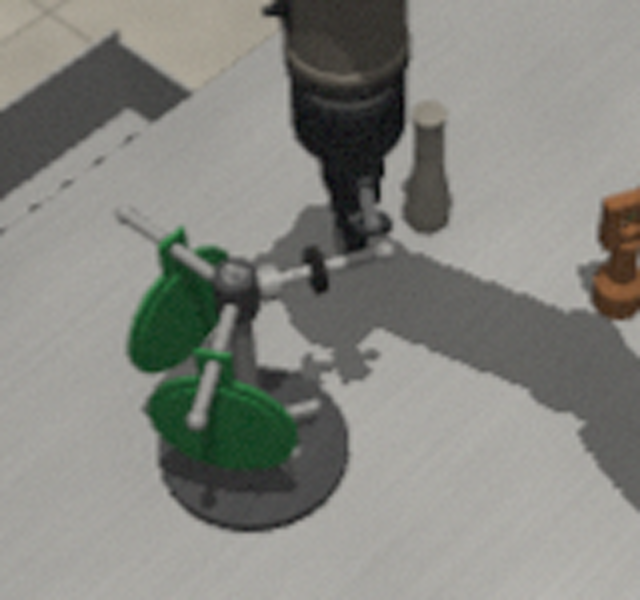

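View pics/b2.png

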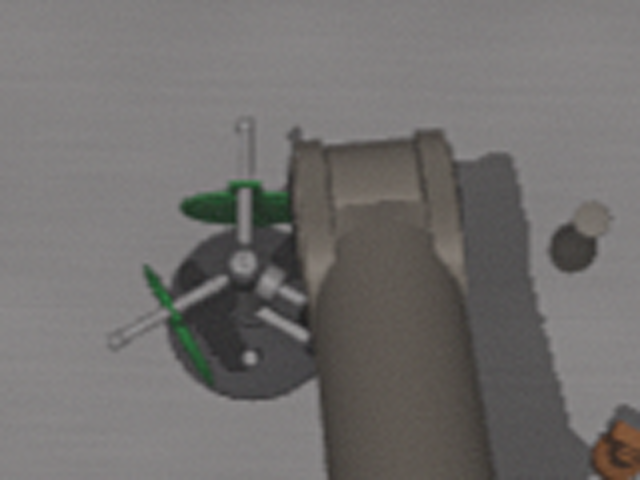

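Run:
```python
from h import *
p=atz("top",(230+250/4-.4,120+357/4-.4),46);print(p)
d=p[:2]-AX;print(np.hypot(*d),np.degrees(np.arctan2(d[1],d[0])))
```

```text
[581.89565108  16.29690177  46.        ]
45.10715463791009 -179.3609438876187
```

Run:
```python
from h import *
b,y=[598.410,-68.767,197.308],-31.283
for th in [-121.3-2*k for k in range(1,17)]:
    t,yy=arc(th,20); print("0 %.4f %.4f %.3f %.3f"%tuple(rel(t,yy,b,y)),end=";")
```

```text
0 -0.0031 0.0007 0.000 0.035;0 -0.0062 0.0012 0.000 0.070;0 -0.0093 0.0016 0.000 0.105;0 -0.0125 0.0020 0.000 0.140;0 -0.0156 0.0022 0.000 0.175;0 -0.0188 0.0023 0.000 0.210;0 -0.0219 0.0023 0.000 0.245;0 -0.0251 0.0021 0.000 0.280;0 -0.0282 0.0019 0.000 0.315;0 -0.0313 0.0016 0.000 0.349;0 -0.0344 0.0011 0.000 0.384;0 -0.0375 0.0005 0.000 0.419;0 -0.0406 -0.0001 0.000 0.454;0 -0.0437 -0.0009 0.000 0.489;0 -0.0467 -0.0018 0.000 0.524;0 -0.0497 -0.0028 0.000 0.559;
```

Call:
carry_out(plan="0 -0.0031 0.0007 0 0.035;0 -0.0062 0.0012 0 0.070;0 -0.0093 0.0016 0 0.105;0 -0.0125 0.0020 0 0.140;0 -0.0156 0.0022 0 0.175;0 -0.0188 0.0023 0 0.210;0 -0.0219 0.0023 0 0.245;0 -0.0251 0.0021 0 0.280;0 -0.0282 0.0019 0 0.315;0 -0.0313 0.0016 0 0.349;0 -0.0344 0.0011 0 0.384;0 -0.0375 0.0005 0 0.419;0 -0.0406 -0.0001 0 0.454;0 -0.0437 -0.0009 0 0.489;0 -0.0467 -0.0018 0 0.524;0 -0.0497 -0.0028 0 0.559")

```text
t: 5.38
ee_pos: [557.3, -42.2, 198.0]
ee_rot: [180.0, -0.1, -63.4]
wrist_force: [0.7, -3.8, 0.4]
finger_gap: -0.3
```

```bash
cat > f.py <<'E'
from h import *
def rep():
    s=state();p=s["ee_pos"];f=s["wrist_force"]
    yaw=s["ee_rot"][2];t=np.radians(yaw); n=np.array([np.cos(t),np.sin(t)])
    print("t",round(s["t"],2),"pos",p.round(2),"yaw",round(yaw,2),"f",f.round(2),"tang",round(f[:2]@n,2))
E
python3 - <<'E'
from f import *
rep()
b,y=fwd([598.410,-68.767,197.308],-31.283,[-.0497,-.0028,0,.559]);print(b,y)
for th in [-153.3-1*k for k in range(1,17)]:
    t,yy=arc(th,20); print("0 %.4f %.4f %.3f %.3f"%tuple(rel(t,yy,b,y)),end=";")
E
```

```text
t 5.38 pos [557.3  -42.16 197.97] yaw -63.41 f [ 0.72 -3.77  0.41] tang 3.69
[557.38968062 -40.56658515 197.308     ] -63.31134074781302
0 -0.0015 0.0004 0.000 0.017;0 -0.0031 0.0007 0.000 0.035;0 -0.0046 0.0010 0.000 0.052;0 -0.0062 0.0012 0.000 0.070;0 -0.0077 0.0014 0.000 0.087;0 -0.0093 0.0016 0.000 0.104;0 -0.0108 0.0018 0.000 0.122;0 -0.0124 0.0020 0.000 0.139;0 -0.0140 0.0021 0.000 0.157;0 -0.0156 0.0022 0.000 0.174;0 -0.0171 0.0022 0.000 0.192;0 -0.0187 0.0023 0.000 0.209;0 -0.0203 0.0023 0.000 0.227;0 -0.0219 0.0023 0.000 0.244;0 -0.0234 0.0022 0.000 0.262;0 -0.0250 0.0021 0.000 0.279;
```

Call:
carry_out(plan="0 -0.0015 0.0004 0 0.017;0 -0.0031 0.0007 0 0.035;0 -0.0046 0.0010 0 0.052;0 -0.0062 0.0012 0 0.070;0 -0.0077 0.0014 0 0.087;0 -0.0093 0.0016 0 0.104")

```text
t: 5.88
ee_pos: [551.8, -33.0, 197.4]
ee_rot: [-180.0, -0.0, -69.4]
wrist_force: [-0.1, -4.3, 2.4]
finger_gap: -0.2
```

Run:
```python
from f import *
rep()
b,y=fwd([557.390,-40.567,197.308],-63.311,[-.0093,.0016,0,.104]);print(b,y)
for th in [-159.3-1*k for k in range(1,11)]:
    t,yy=arc(th,20); print("0 %.4f %.4f %.3f %.3f"%tuple(rel(t,yy,b,y)),end=";")
```

```text
t 5.88 pos [551.81 -33.01 197.4 ] yaw -69.36 f [-0.13 -4.26  2.41] tang 3.94
[551.78339626 -32.97647996 197.308     ] -69.26976106936056
0 -0.0015 0.0004 0.000 0.018;0 -0.0031 0.0007 0.000 0.035;0 -0.0046 0.0010 0.000 0.053;0 -0.0062 0.0012 0.000 0.070;0 -0.0077 0.0014 0.000 0.088;0 -0.0093 0.0016 0.000 0.105;0 -0.0109 0.0018 0.000 0.123;0 -0.0124 0.0020 0.000 0.140;0 -0.0140 0.0021 0.000 0.158;0 -0.0156 0.0022 0.000 0.175;
```

Call:
carry_out(plan="0 -0.0015 0.0004 0 0.018;0 -0.0031 0.0007 0 0.035;0 -0.0046 0.0010 0 0.053")

```text
t: 6.13
ee_pos: [549.1, -28.8, 197.3]
ee_rot: [180.0, 0.0, -72.4]
wrist_force: [0.3, -4.5, 2.1]
finger_gap: 0.1
```

Run:
```python
from f import *
rep()
b,y=fwd([551.783,-32.977,197.308],-69.270,[-.0046,.001,0,.053]);print(b,y)
for th in [-162.3-1*k for k in range(1,5)]:
    t,yy=arc(th,20); print("0 %.4f %.4f %.3f %.3f"%tuple(rel(t,yy,b,y)),end=";")
```

```text
t 6.13 pos [549.13 -28.85 197.27] yaw -72.4 f [ 0.3  -4.48  2.14] tang 4.36
[549.21950405 -29.028774   197.308     ] -72.30667631419335
0 -0.0016 0.0003 0.000 0.017;0 -0.0031 0.0006 0.000 0.035;0 -0.0046 0.0009 0.000 0.052;0 -0.0062 0.0011 0.000 0.070;
```

Call:
carry_out(plan="0 -0.0015 0.0003 0 0.017;0 -0.0031 0.0006 0 0.035")

```text
t: 6.3
ee_pos: [547.6, -26.1, 197.3]
ee_rot: [180.0, 0.0, -74.4]
wrist_force: [0.7, -4.2, 1.7]
finger_gap: 0.0
```

Call:
carry_out(plan="0 -0.0015 0.0003 0 0.017")

```text
t: 6.38
ee_pos: [546.8, -24.7, 197.2]
ee_rot: [180.0, 0.0, -75.4]
wrist_force: [-0.1, -3.6, 2.2]
finger_gap: 0.1
```

Call:
carry_out(plan="0 -0.0015 0.0003 0 0.017")

```text
t: 6.47
ee_pos: [546.1, -23.4, 197.2]
ee_rot: [180.0, 0.0, -76.4]
wrist_force: [-0.7, -3.8, 2.0]
finger_gap: 0.1
```

Still friction only (about 4 N). I keep going one row at a time.

Call:
carry_out(plan="0 -0.0015 0.0003 0 0.017")

```text
t: 6.55
ee_pos: [545.4, -22.0, 197.2]
ee_rot: [180.0, 0.0, -77.3]
wrist_force: [-0.3, -4.5, 2.3]
finger_gap: 0.2
```

Call:
carry_out(plan="0 -0.0012 0.0002 0 0.013")

```text
t: 6.63
ee_pos: [545.0, -20.8, 197.2]
ee_rot: [180.0, 0.0, -78.1]
wrist_force: [-0.6, -4.7, 1.5]
finger_gap: -0.1
```

Call:
carry_out(plan="0 -0.0012 0.0002 0 0.013")

```text
t: 6.72
ee_pos: [544.5, -19.8, 197.2]
ee_rot: [180.0, 0.0, -78.8]
wrist_force: [-0.3, -4.3, 2.3]
finger_gap: -0.5
```

Call:
carry_out(plan="0 -0.0012 0.0002 0 0.013")

```text
t: 6.8
ee_pos: [544.1, -19.0, 197.2]
ee_rot: [180.0, -0.0, -79.5]
wrist_force: [-0.7, -8.2, 1.4]
finger_gap: 0.1
```

Call:
carry_out(plan="0 -0.0012 0.0002 0 0.013")

```text
t: 6.88
ee_pos: [543.9, -19.0, 197.2]
ee_rot: [180.0, -0.1, -80.3]
wrist_force: [1.2, -10.1, 1.2]
finger_gap: 0.3
```

Call:
carry_out(plan="0 -0.0012 0.0002 0 0.013")

```text
t: 6.97
ee_pos: [543.7, -19.0, 197.2]
ee_rot: [180.0, -0.2, -81.1]
wrist_force: [1.5, -12.8, 0.9]
finger_gap: 0.1
```

The stop is reached. I press a bit more and hold.

Call:
carry_out(plan="0 -0.0012 0 0 0")

```text
t: 7.05
ee_pos: [543.7, -18.9, 197.3]
ee_rot: [-180.0, -0.2, -81.2]
wrist_force: [2.5, -15.6, 0.1]
finger_gap: -0.2
```

Call:
carry_out(plan="0 -0.0006 0 0 0;0 -0.0006 0 0 0")

```text
t: 7.22
ee_pos: [543.7, -19.0, 197.3]
ee_rot: [-180.0, -0.3, -81.2]
wrist_force: [2.4, -14.0, 1.4]
finger_gap: -0.1
```

Call:
carry_out(plan="0 0 0 0 0;0 0 0 0 0")

```text
t: 7.38
ee_pos: [543.7, -19.0, 197.3]
ee_rot: [-180.0, -0.3, -81.2]
wrist_force: [1.0, -14.4, 0.7]
finger_gap: -0.3
```

Call:
carry_out(plan="0 -0.001 0 0 0;0 -0.001 0 0 0;0 -0.001 0 0 0;0 -0.001 0 0 0;0 -0.001 0 0 0")

```text
t: 7.8
ee_pos: [543.7, -18.9, 197.3]
ee_rot: [-180.0, -0.3, -81.2]
wrist_force: [2.3, -16.3, -0.1]
finger_gap: -0.2
```

Run:
```python
from f import *
rep()
print(rel([543.7,-39,197.3],-81.2),rel([543.7,-39,285],-81.2))
```

```text
t 7.8 pos [543.66 -18.87 197.31] yaw -81.23 f [  2.31 -16.34  -0.09] tang 16.5
[ 0.0199  0.003   0.     -0.0005] [ 0.0199  0.003  -0.0877 -0.0005]
```

Pressed at 16 N for over 0.4 s. I back off, rise and look.

Call:
carry_out(plan="0 0.012 0 0 0;0 0.030 0.003 0 0;0 0.030 0.003 -0.030 0;0 0.040 0.003 -0.070 0;0.065 0.080 0.003 -0.090 0;0.065 0.120 0.003 -0.090 0;0.065 0.160 0.003 -0.090 0;0.065 0.200 0.003 -0.090 0;0.065 0.200 0.003 -0.090 0")

```text
t: 8.55
ee_pos: [571.1, -220.4, 287.0]
ee_rot: [-180.0, -0.2, -81.6]
wrist_force: [0.1, -1.5, 0.2]
finger_gap: 60.3
```

Run:
```python
from f import *
from rig import grab_frame
rep()
fs=grab_frame("side");ft=grab_frame("top")
np.save("s3.npy",fs);np.save("t3.npy",ft)
cv2.imwrite("pics/a3.png",cv2.resize(fs[150:260,230:340,::-1],None,fx=5,fy=5,interpolation=2))
cv2.imwrite("pics/b3.png",cv2.resize(ft[145:245,240:340,::-1],None,fx=5,fy=5,interpolation=2))
cv2.imwrite("pics/b4.png",cv2.resize(ft[190:290,350:470,::-1],None,fx=5,fy=5,interpolation=2))
```

```text
t 8.55 pos [ 571.14 -220.45  287.03] yaw -81.56 f [ 0.05 -1.47  0.17] tang 1.46
```

View pics/a3.png

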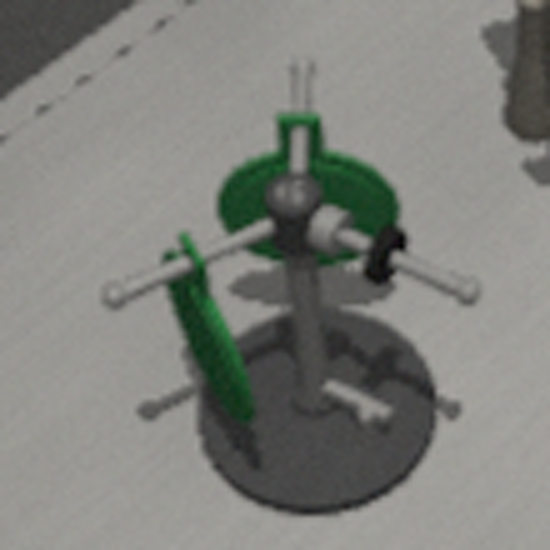

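View pics/b3.png

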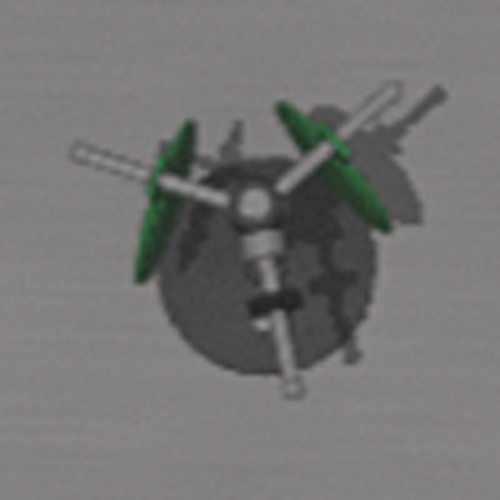

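View pics/b4.png

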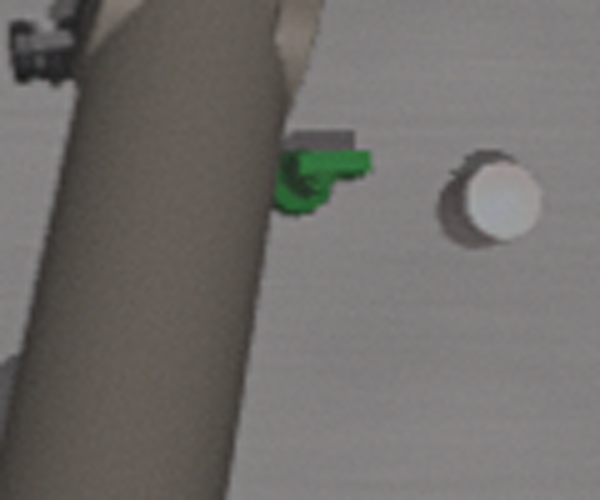

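The tree now sits at its stop with the lug against the peg. The empty tip is at side crop (467,290) and top crop (292,388), and the ring is still out at (383,255).

Run:
```python
from f import *
np.set_printoptions(precision=1,suppress=True)
S=lambda x,y:(230+x/5-.4,150+y/5-.4); T=lambda x,y:(240+x/5-.4,145+y/5-.4)
for nm,a,b,z in [("hub",S(294,188),T(257,204),220),("tip",S(467,291),T(292,387),200),("A",S(115,293),T(79,151),200),("B",S(302,68),T(394,92),200),("ring",S(385,255),T(274,303),200)]:
    p,e=tri(a,b); d=p[:2]-AX
    print(nm,p,e,"top@z",atz("top",b,z),"side@z",atz("side",a,z),np.hypot(*d),np.degrees(np.arctan2(d[1],d[0])))
print(rel([508.5,-292,200],-116.6),rel([508.5,-292,104],-116.6))
```

```text
hub [626.1  15.8 220.3] 1.5466946287410812 top@z [625.5  15.4 220. ] side@z [626.9  16.1 220. ] 1.3438373630582 -134.65710500867854
tip [519.8  -7.8 198.5] 0.12013398967950546 top@z [519.5  -7.8 200. ] side@z [519.   -6.9 200. ] 110.01811709190987 -167.10167677548066
A [658.5 123.6 201.9] 1.4938145580212865 top@z [659.5 124.3 200. ] side@z [659.  122.5 200. ] 111.36808940950775 73.58333800334849
B [702.5 -64.  196.7] 2.309086999759854 top@z [700.7 -64.6 200. ] side@z [701.3 -61.5 200. ] 110.58952352223916 -46.92826598492964
ring [569.9   4.3 198.2] 0.007600989150848837 top@z [569.6   4.3 200. ] side@z [568.9   5.3 200. ] 58.41426832679389 -167.66022883878864
[0.1 0.1 0.1 0.6] [0.1 0.1 0.2 0.6]
```

Run:
```python
from f import *
print(rel([508.5,-292,200],-116.6),rel([508.5,-292,104],-116.6))
```

```text
[0.069  0.0747 0.0867 0.619 ] [0.069  0.0747 0.1827 0.619 ]
```

Call:
carry_out(plan="0.065 0.035 0.037 0.030 0.3;0.065 0.069 0.0745 0.070 0.619;0.065 0.069 0.0745 0.100 0.619;0.065 0.069 0.0745 0.115 0.619;0.065 0.069 0.0745 0.115 0.619;0.065 0.069 0.0745 0.115 0.619;0.065 0.069 0.0745 0.115 0.619;0.065 0.069 0.0745 0.115 0.619")

```text
t: 9.32
ee_pos: [510.8, -289.8, 173.4]
ee_rot: [-179.9, 0.1, -116.1]
wrist_force: [-0.3, 0.9, 0.1]
finger_gap: 65.3
```

Run:
```python
from f import *
from rig import grab_frame
rep();print(state()["joint_positions"].round(1))
fs=grab_frame("side")
cv2.imwrite("pics/a5.png",cv2.resize(fs[100:220,340:440,::-1],None,fx=5,fy=5,interpolation=2))
print(rel([508.5,-292,104],-116.6))
```

```text
t 9.32 pos [ 510.79 -289.78  173.43] yaw -116.06 f [-0.27  0.88  0.1 ] tang -0.67
[ 19.3  23.3   5.4 105.7  -2.8  51.  -90. ]
[0.0026 0.0011 0.0696 0.0083]
```

View pics/a5.png

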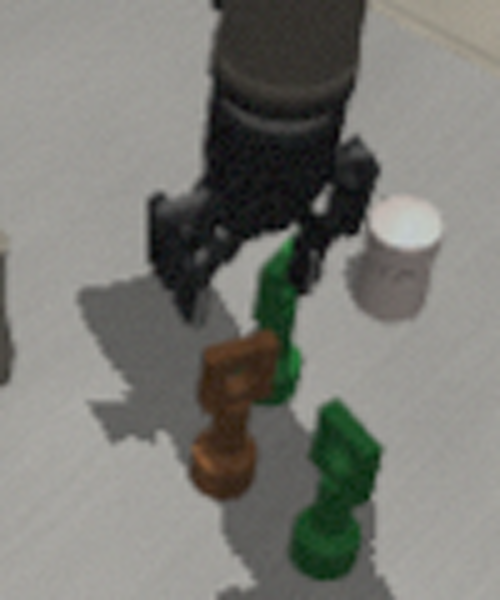

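The fingers straddle the brown head: fingers at (190,310) and (300,285), head at (240,362). I descend and grip.

Call:
carry_out(plan="0.065 0.002 0.001 0.020 0.004;0.065 0.002 0.001 0.040 0.008;0.065 0.002 0.001 0.055 0.008;0.065 0.002 0.001 0.0695 0.008;0.065 0.002 0.001 0.0695 0.008;0.065 0.002 0.001 0.0695 0.008")

```text
t: 9.87
ee_pos: [507.6, -292.3, 103.2]
ee_rot: [-180.0, 0.0, -116.8]
wrist_force: [0.0, 0.2, 0.6]
finger_gap: 64.8
```

Run:
```python
from f import *
rep();print(rel([508.5,-292,104],-116.6))
```

```text
t 9.87 pos [ 507.62 -292.29  103.2 ] yaw -116.76 f [0.02 0.24 0.62] tang -0.23
[-0.0007 -0.0007 -0.0008 -0.0028]
```

Call:
carry_out(plan="0.03 0 0 0 0;0.03 0 0 0 0;0.03 0 0 0 0;0.03 0 0 0 0;0.03 0 0 0 0;0.03 0 0 0 0;0.03 0 0 0 0", force=60)

```text
t: 10.45
ee_pos: [508.5, -293.0, 104.5]
ee_rot: [-179.8, 0.0, -116.9]
wrist_force: [-0.4, 2.0, 6.9]
finger_gap: 45.6
```

Run:
```python
from f import *
from rig import grab_frame
rep();print(state()["finger_gap"])
fs=grab_frame("side");ft=grab_frame("top")
cv2.imwrite("pics/a6.png",cv2.resize(fs[120:220,350:440,::-1],None,fx=6,fy=6,interpolation=2))
cv2.imwrite("pics/b6.png",cv2.resize(ft[195:275,350:440,::-1],None,fx=6,fy=6,interpolation=2))
```

```text
t 10.45 pos [ 508.5  -293.    104.49] yaw -116.86 f [-0.44  2.04  6.92] tang -1.62
45.57676722022734
```

View pics/a6.png

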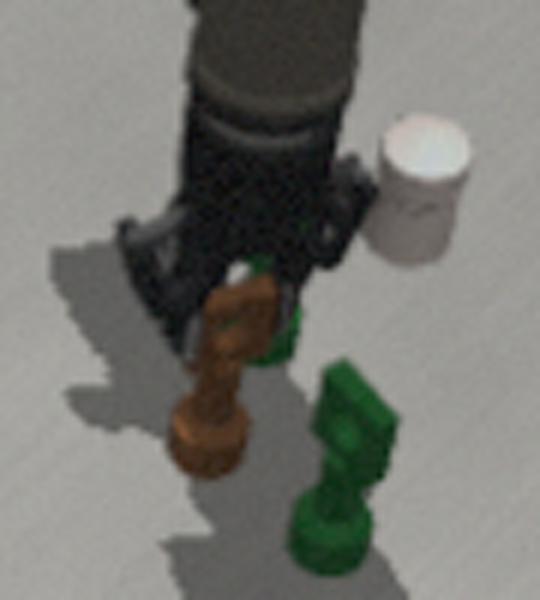

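Run:
```python
from f import *
AX=np.array([627,17.1]);u=np.array([np.cos(np.radians(-166.8)),np.sin(np.radians(-166.8))])
print(rel(np.r_[AX+148*u,199.5],-76.8))
```

```text
[-0.235   0.1477 -0.095  -0.6991]
```

Call:
carry_out(plan="0.03 0 0 -0.020 0;0.03 0 0 -0.050 0;0.03 0 0 -0.080 0;0.03 -0.020 0.012 -0.095 -0.08;0.03 -0.050 0.030 -0.095 -0.18;0.03 -0.080 0.050 -0.095 -0.28;0.03 -0.110 0.070 -0.095 -0.38;0.03 -0.140 0.088 -0.095 -0.48;0.03 -0.170 0.107 -0.095 -0.58;0.03 -0.200 0.126 -0.095 -0.66;0.03 -0.225 0.141 -0.095 -0.699;0.03 -0.235 0.148 -0.095 -0.699;0.03 -0.235 0.148 -0.095 -0.699;0.03 -0.235 0.148 -0.095 -0.699;0.03 -0.235 0.148 -0.095 -0.699;0.03 -0.235 0.148 -0.095 -0.699")

```text
t: 11.88
ee_pos: [481.4, -17.9, 197.8]
ee_rot: [180.0, -0.0, -77.0]
wrist_force: [-0.7, -0.7, -1.1]
finger_gap: 45.3
```

Run:
```python
from f import *
from rig import grab_frame
rep();print(state()["finger_gap"],state()["torque"].round(2))
fs=grab_frame("side");ft=grab_frame("top")
cv2.imwrite("pics/a7.png",cv2.resize(fs[130:280,230:400,::-1],None,fx=4,fy=4,interpolation=2))
cv2.imwrite("pics/b7.png",cv2.resize(ft[150:270,250:370,::-1],None,fx=4,fy=4,interpolation=2))
AX=np.array([627,17.1]);u=np.array([np.cos(np.radians(-166.8)),np.sin(np.radians(-166.8))])
print(rel(np.r_[AX+148*u,199.5],-76.8))
```

```text
t 11.88 pos [481.36 -17.88 197.84] yaw -76.97 f [-0.71 -0.68 -1.07] tang 0.51
45.26479046311337 [-0.01  0.02  0.03]
[-0.0005 -0.0017 -0.0017 -0.0028]
```

View pics/a7.png

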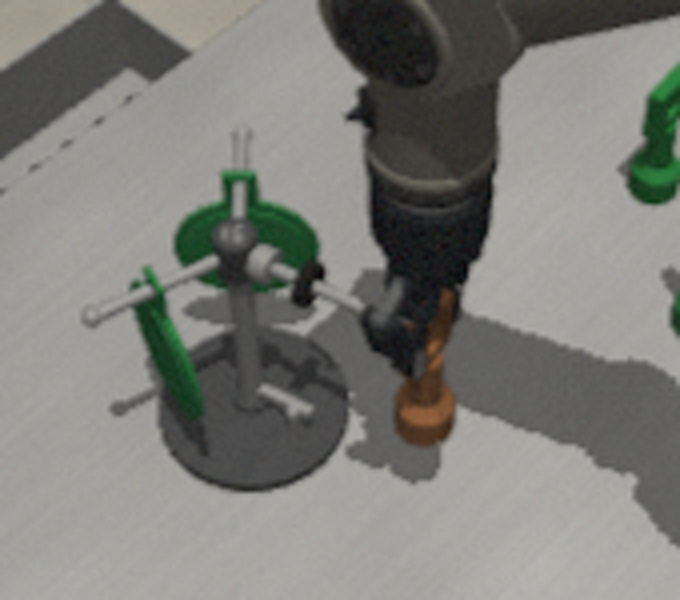

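View pics/b7.png

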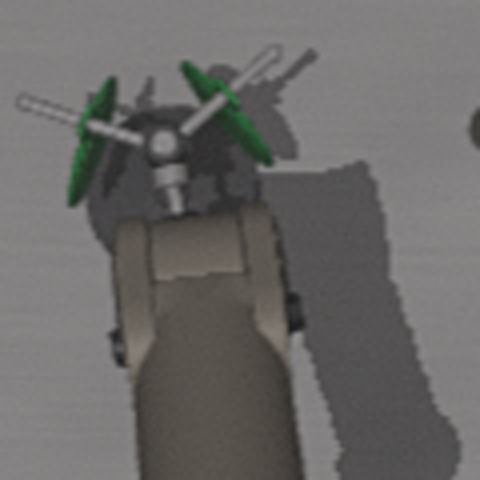

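Run:
```python
from f import *
a=np.radians(np.arange(0,360,5)); 
s=state()["ee_pos"]
for z in (s[2]-104,):
    P=np.c_[s[0]+22*np.cos(a),s[1]+22*np.sin(a),0*a+z]
    q=(proj("side",P)-[230,130]+.4)*4; print(q.min(0),q.max(0))
h=(proj("side",[[s[0],s[1],s[2]+25.5]])-[230,130]+.4)*4;print("head top",h)
```

```text
[393.142633   395.46644867] [454.51611444 446.92494197]
head top [[426.26676832 312.95918599]]
```

The tamper's foot projects where predicted (393–454 against 397–455 observed), so the grasp is true. I lift 1.5 mm and advance over the tip.

Call:
carry_out(plan="0.03 0 -0.008 -0.0015 -0.002;0.03 0 -0.016 -0.0015 -0.002;0.03 0 -0.022 -0.0015 -0.002;0.03 0 -0.028 -0.0015 -0.002;0.03 0 -0.034 -0.0015 -0.002")

```text
t: 12.4
ee_pos: [515.3, -8.3, 199.2]
ee_rot: [-180.0, 0.0, -76.7]
wrist_force: [-0.1, 0.0, -1.7]
finger_gap: 45.1
```

Call:
carry_out(plan="0.03 0 -0.006 0 0;0.03 0 -0.012 0 0;0.03 0 -0.016 0 0;0.03 0 -0.020 0 0")

```text
t: 12.73
ee_pos: [534.3, -3.8, 199.2]
ee_rot: [180.0, 0.0, -76.7]
wrist_force: [0.3, -0.1, -0.6]
finger_gap: 45.1
```

```bash
cat > g.py <<'E'
from f import *
AX=np.array([627,17.1]);u=np.array([np.cos(np.radians(-166.8)),np.sin(np.radians(-166.8))])
def rr():
    rep(); d=state()["ee_pos"][:2]-AX; print("r",d@u,"lat",d@[-u[1],u[0]],"inward push", -state()["wrist_force"][:2]@(-u), "gap",state()["finger_gap"],state()["torque"].round(2))
E
python3 - <<'E'
from g import *
from rig import grab_frame
rr()
fs=grab_frame("side")
cv2.imwrite("pics/a8.png",cv2.resize(fs[150:260,250:370,::-1],None,fx=5,fy=5,interpolation=2))
E
```

```text
t 12.73 pos [534.33  -3.84 199.22] yaw -76.71 f [ 0.32 -0.1  -0.61] tang 0.17
r 95.00362414586279 lat -0.7697841815436242 inward push -0.29178038913799464 gap 45.06749810063318 [-0.04 -0.03  0.05]
```

View pics/a8.png

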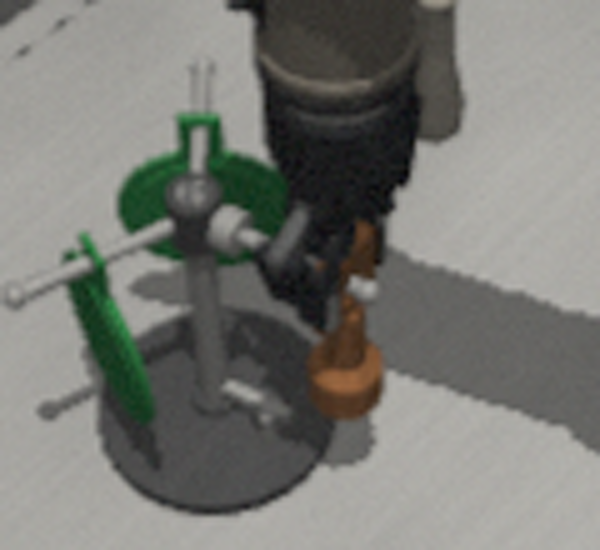

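The ball end shows on the outer side of the head at (365,288), so it is threaded with no contact force. I push on to the ring.

Call:
carry_out(plan="0.03 0 -0.006 0 0;0.03 0 -0.012 0 0;0.03 0 -0.016 0 0;0.03 0 -0.020 0 0")

```text
t: 13.12
ee_pos: [553.9, 0.7, 199.3]
ee_rot: [-180.0, -0.0, -76.7]
wrist_force: [0.1, 1.5, -0.6]
finger_gap: 45.4
```

Call:
carry_out(plan="0.03 0 -0.002 0 0;0.03 0 -0.004 0 0;0.03 0 -0.006 0 0;0.03 0 -0.008 0 0")

```text
t: 13.45
ee_pos: [559.7, 2.1, 198.8]
ee_rot: [179.8, 0.0, -76.7]
wrist_force: [-5.0, -1.3, 0.8]
finger_gap: 44.9
```

Run:
```python
from g import *
rr()
```

```text
t 13.45 pos [559.71   2.06 198.83] yaw -76.73 f [-4.99 -1.28  0.77] tang 0.1
r 68.94830468900211 lat -0.7203547050653238 inward push 5.153175721590655 gap 44.93109873397059 [-0.11  1.03  0.12]
```

Call:
carry_out(plan="0.03 0 -0.002 0 0;0.03 0 -0.004 0 0;0.03 0 -0.006 0 0;0.03 0 -0.008 0 0;0.03 0 -0.010 0 0;0.03 0 -0.012 0 0;0.03 0 -0.014 0 0")

```text
t: 14.03
ee_pos: [573.3, 5.3, 198.8]
ee_rot: [179.8, 0.0, -76.7]
wrist_force: [-5.0, -0.7, 1.0]
finger_gap: 45.1
```

Run:
```python
from g import *
rr()
```

```text
t 14.03 pos [573.29   5.28 198.82] yaw -76.73 f [-5.05 -0.73  1.03] tang -0.45
r 54.99372649566107 lat -0.7612139637950701 inward push 5.0810658499919725 gap 45.144586252236984 [-0.13  1.04  0.04]
```

Call:
carry_out(plan="0.03 0 -0.0015 0 0;0.03 0 -0.003 0 0;0.03 0 -0.0045 0 0")

```text
t: 14.28
ee_pos: [577.8, 6.4, 198.8]
ee_rot: [179.8, 0.0, -76.7]
wrist_force: [-6.3, -0.5, 0.8]
finger_gap: 45.0
```

Call:
carry_out(plan="0.03 0 -0.001 0 0")

```text
t: 14.37
ee_pos: [579.0, 6.6, 198.8]
ee_rot: [179.8, 0.0, -76.7]
wrist_force: [-4.8, -1.1, 1.1]
finger_gap: 44.9
```

Call:
carry_out(plan="0.03 0 -0.001 0 0")

```text
t: 14.45
ee_pos: [580.0, 6.8, 198.8]
ee_rot: [179.8, 0.0, -76.7]
wrist_force: [-5.3, -0.1, 0.3]
finger_gap: 45.1
```

Call:
carry_out(plan="0.03 0 -0.001 0 0")

```text
t: 14.53
ee_pos: [580.5, 6.9, 198.7]
ee_rot: [179.8, 0.0, -76.7]
wrist_force: [-8.3, -2.1, 2.7]
finger_gap: 45.1
```

The shoulder is reached at r ≈ 47.5 (expected 47). I press up.

Call:
carry_out(plan="0.03 0 -0.001 0 0")

```text
t: 14.62
ee_pos: [580.6, 7.0, 198.6]
ee_rot: [179.7, 0.0, -76.7]
wrist_force: [-10.9, -2.3, 2.9]
finger_gap: 45.0
```

Call:
carry_out(plan="0.03 0 -0.001 0 0")

```text
t: 14.7
ee_pos: [580.6, 7.0, 198.3]
ee_rot: [179.5, 0.0, -76.7]
wrist_force: [-14.6, -2.2, 4.3]
finger_gap: 45.2
```

Call:
carry_out(plan="0.03 0 -0.0006 0 0;0.03 0 -0.0006 0 0")

```text
t: 14.87
ee_pos: [580.6, 6.9, 198.1]
ee_rot: [179.5, 0.0, -76.7]
wrist_force: [-13.5, -2.9, 3.7]
finger_gap: 45.0
```

Call:
carry_out(plan="0.03 0 -0.001 0 0;0.03 0 -0.001 0 0;0.03 0 -0.001 0 0")

```text
t: 15.12
ee_pos: [580.6, 6.9, 197.8]
ee_rot: [179.4, 0.0, -76.7]
wrist_force: [-16.7, -2.9, 5.4]
finger_gap: 45.2
```

Call:
carry_out(plan="0.03 0 0 0 0;0.03 0 0 0 0;0.03 0 0 0 0")

```text
t: 15.37
ee_pos: [580.6, 6.9, 197.8]
ee_rot: [179.4, 0.0, -76.7]
wrist_force: [-16.5, -2.5, 5.9]
finger_gap: 45.3
```

Run:
```python
from g import *
rr()
```

```text
t 15.37 pos [580.56   6.9  197.83] yaw -76.75 f [-16.47  -2.5    5.88] tang -1.35
r 47.54591411980761 lat -0.6752326504642081 inward push 16.605873778656342 gap 45.340805170681115 [-0.55  3.21  0.11]
```

Call:
carry_out(plan="0.03 0 0.002 0 0;0.03 0 0.004 0 0;0.03 0 0.004 0 0;0.03 0 0.004 0 0")

```text
t: 15.7
ee_pos: [580.5, 6.9, 198.8]
ee_rot: [179.8, -0.0, -76.7]
wrist_force: [-6.4, -1.4, -2.0]
finger_gap: 44.9
```

Run:
```python
from g import *
rr()
```

```text
t 15.7 pos [580.54   6.87 198.75] yaw -76.73 f [-6.36 -1.45 -2.02] tang -0.05
r 47.569132593598376 lat -0.6537577325321315 inward push 6.523231472566081 gap 44.88922424145226 [-0.3   1.14  0.05]
```

Call:
carry_out(plan="0.03 0 0.002 0 0;0.03 0 0.002 0 0")

```text
t: 15.87
ee_pos: [580.4, 7.0, 199.7]
ee_rot: [-179.9, -0.0, -76.7]
wrist_force: [-0.3, -1.0, -1.8]
finger_gap: 45.4
```

Run:
```python
from g import *
rr()
```

```text
t 15.87 pos [580.42   6.97 199.68] yaw -76.72 f [-0.28 -0.99 -1.82] tang 0.9
r 47.65869256162902 lat -0.7705097858331627 inward push 0.5018456604725609 gap 45.40839035655127 [-0.1   0.26  0.05]
```

Call:
carry_out(plan="0.03 0 0 0.002 0;0.03 0 0 0.004 0;0.03 0 0 0.005 0;0.03 0 0 0.005 0")

```text
t: 16.2
ee_pos: [580.2, 7.0, 194.2]
ee_rot: [-179.9, 0.0, -76.7]
wrist_force: [-0.3, 0.2, -0.7]
finger_gap: 45.2
```

Run:
```python
from g import *
rr()
```

```text
t 16.2 pos [580.22   6.99 194.19] yaw -76.72 f [-0.31  0.22 -0.65] tang -0.28
r 47.85097408165084 lat -0.8409274633008774 inward push 0.2567623948693696 gap 45.21939245660895 [ 0.01 -0.04  0.03]
```

Now I release gradually.

Call:
carry_out(plan="0.048 0 0 0 0;0.052 0 0 0 0;0.056 0 0 0 0;0.060 0 0 0 0;0.066 0 0 0 0;0.066 0 0 0 0;0.066 0 0 0 0;0.066 0 0 0 0", force=20)

```text
t: 16.87
ee_pos: [579.8, 6.8, 194.3]
ee_rot: [-180.0, -0.0, -76.7]
wrist_force: [1.2, 0.2, 0.7]
finger_gap: 65.6
```

Run:
```python
from g import *
from rig import grab_frame
rr()
fs=grab_frame("side")
cv2.imwrite("pics/a9.png",cv2.resize(fs[150:260,240:350,::-1],None,fx=5,fy=5,interpolation=2))
```

```text
t 16.87 pos [579.76   6.82 194.34] yaw -76.72 f [1.22 0.19 0.66] tang 0.09
r 48.34370742705606 lat -0.7778596458365712 inward push -1.233353182839004 gap 65.61189771278448 [-0.01 -0.   -0.01]
```

View pics/a9.png

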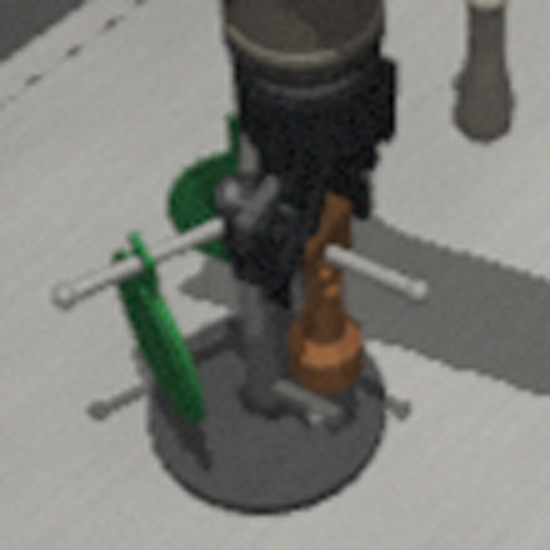

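The tamper hangs on the branch at (330,250) and the grip is free. I rise straight up and then away.

Call:
carry_out(plan="0.066 0 0 -0.010 0;0.066 0 0 -0.025 0;0.066 0 0 -0.045 0;0.066 0 0 -0.070 0;0.066 0 0 -0.090 0;0.066 0 0 -0.090 0")

```text
t: 17.42
ee_pos: [582.1, 7.1, 289.8]
ee_rot: [-179.5, -0.1, -76.7]
wrist_force: [0.3, -0.1, 0.5]
finger_gap: 65.6
```

Call:
carry_out(plan="0.066 0.030 0.020 -0.010 0;0.066 0.060 0.040 -0.020 0;0.066 0.100 0.060 -0.020 0;0.066 0.140 0.070 -0.020 0;0.066 0.180 0.080 -0.020 0;0.066 0.220 0.080 -0.020 0;0.066 0.220 0.080 -0.020 0;0.066 0.220 0.080 -0.020 0")

```text
t: 18.08
ee_pos: [551.8, -228.8, 304.2]
ee_rot: [180.0, -0.0, -77.0]
wrist_force: [0.2, 0.5, -1.0]
finger_gap: 66.0
```

Run:
```python
from g import *
from rig import grab_frame
rr()
fs=grab_frame("side");ft=grab_frame("top")
cv2.imwrite("pics/a10.png",cv2.resize(fs[150:260,240:350,::-1],None,fx=5,fy=5,interpolation=2))
cv2.imwrite("pics/b10.png",cv2.resize(ft[145:245,240:340,::-1],None,fx=5,fy=5,interpolation=2))
cv2.imwrite("pics/full10.png",np.ascontiguousarray(fs[:,:,::-1]))
```

```text
t 18.08 pos [ 551.79 -228.76  304.24] yaw -77.03 f [ 0.21  0.53 -1.02] tang -0.47
r 129.36672429971836 lat 222.1901972851383 inward push -0.33039060178939583 gap 65.99325293688857 [ 0.07 -0.04 -0.01]
```

View pics/a10.png

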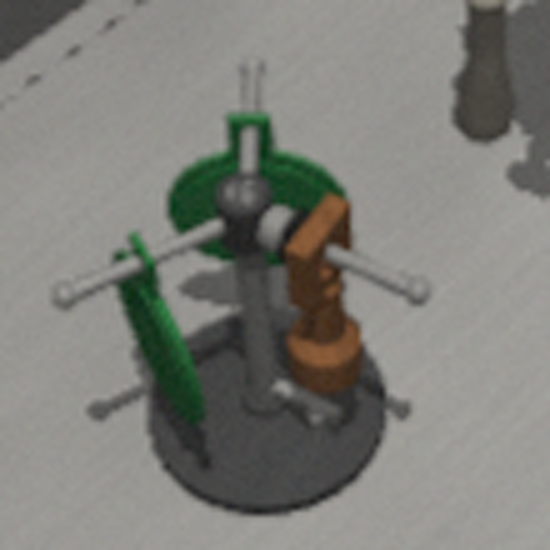

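View pics/b10.png

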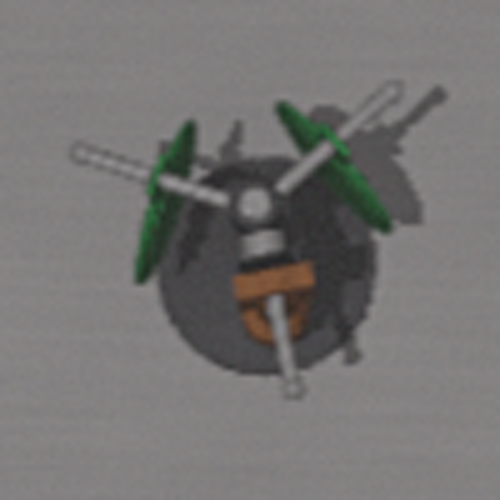

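View pics/full10.png

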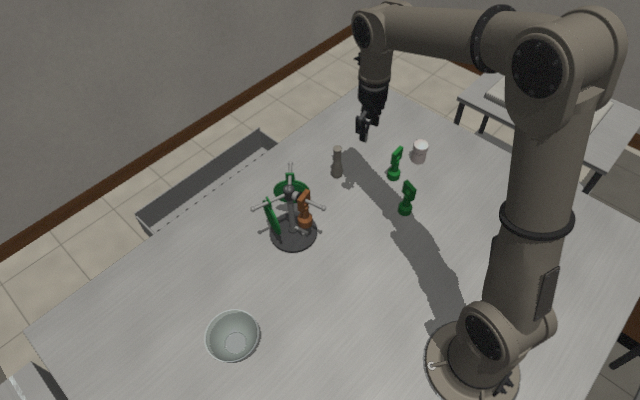

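The tamper hangs against the black ring and shoulder. The tip is still at top crop (292,388), as it was after the stop press. The bowl, pestle and mill have not moved. I hand the job in.

```bash
python3 -c "
from rig import close_job;print(close_job())"
```

```text
the job is handed in; nothing more can be done
None
```

The job is done and handed in at about 18 s of the 72 s allowed; `close_job()` gives no verdict.

- **Tree:** I turned it about 92° clockwise by the bare part of the empty branch until the stop was felt. I pressed 14 to 16.5 N for about 0.8 s (highest reading 16.5 N). The branch now points to the front, about 13° off the world -x axis.
- **Tamper:** I gripped the brown tamper and threaded it over the branch with no contact force on the tip. It met the ring with the head's middle about 70 mm from the axis and slid it in against about 5 N. At the shoulder I pressed about 14 to 17 N for about 0.75 s, relieved the force and let go.

**Last checks:** The final pictures show the tamper hanging against the ring, the tree still at its stop, and the bowl, pestle, mill and green look-alikes in place. The robot was clear of everything.

**Disagreement:** The head's middle measured 47.5 mm from the axis when pressed home, against 47 mm expected. It read 47.9 mm just before I let go. The 0.5 mm is within the 2 mm calibration.

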